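# Knock a stuck weld boss out of its pot

## Robot

A 7-joint arm with a two-finger parallel gripper is mounted at the origin on the work surface. World frame = base frame: x ahead of the robot, y to its left, z up, the work surface at z = 0. Lengths are in m, angles in rad, forces in N, time in s.
With the tool pointing down it reaches from about 0.425 to 0.875 m from the base axis. Payload 8.4 kg.
Tool frame: the origin (TCP) lies on the front face of the gripper's body, between the roots of the fingers; the fingertips stand ahead of it and the grasp point (between the pads) lies 51 mm ahead of it (robot.tips_ahead is the z of the fingertips in the tool frame, in m); z points along the fingers, y is the direction in which the jaws open and shut (so a half turn about z gives the same grasp; the last joint's range is limited). The gripper opens to 87 mm and grips with 3 to 60 N. Pads are 19 mm wide; open, the fingers measure 117 mm over their backs; the gripper's body (75 mm by 190 mm) begins 51 mm behind the grasp point.
Start: joints at [1.087, 0.333, 0.04, 1.465, -0.013, 1.343, -0.059], TCP at [0.244, -0.602, 0.292] pointing down, gripper open.
Joint ranges: [-2.58, 2.58], [-0.38, 2.09], [-1.3, 1.39], [0.25, 2.4], [-1.5, 4.64], [0.08, 2.09], [-2.65, 2.65]. Speed limits (rad/s): [2.22, 2.22, 2.79, 2.79, 3.14, 3.14, 3.14].

## Interface

Orientations are given as a rotation vector (axis times angle).
In Python, from cell import telemetry, viewer, job, robot gives the robot as it stands.
- The arm moves only by the tool carry_out, never from a script. Its argument "steps" is a list of rows, each an object with "xyz": the shift along the tool's x, y, z in m, a list of three; "yaw": the turn about the tool's z in rad; "jaw": the opening, from -1 (shut) to 1 (fully open). In form: [{"xyz": [tx, ty, tz], "yaw": yaw, "jaw": jaw}, ...]. A call has 1 to 12 rows; each row shifts and turns the commanded pose from where the row before left it, along the tool's axes as they then stand; what a row does not reach is not made up. A row lasts 1/12 s, in which the tool goes at most 41.7 mm and 7.16 degrees, less where a joint would pass 70% of its speed; a pose out of reach is approached as far as the arm can. A call with a gripper value outside its range is refused whole. The fingers move at their own pace and stop on an object; "grip_force" is the grip in N (left out, the last holds). Time passes only in rows, so rows that do not move let the fingers close. It gives the time, the measured TCP pose, the force and the opening at its end, in the units of the state.
- telemetry.observe(): the state, without advancing time (a new reading comes with each control period).
- viewer.grab_frame(name): name is "scene" or "top" or "wrist"; returns a dict with "frame" (384x512x3 uint8, red, green, blue), "K" (3x3 intrinsics, pixels), "R" (3x3) and "t" (3): a world point X has camera coordinates R X + t. Camera axes: x right, y down, z forward; pixel columns grow to the right and rows downward; lengths in m; the calibration is good to about 2 mm. A picture is of the moment at which its call begins. There is no depth.
- job.sign_off(): hands the job in, once; it reports no verdict.
The state is a dict: "time": time; "joint_pos": joint angles; "dq": joint speeds; "effort": joint torques, N m; "tcp_pos": TCP position; "ee_rot": TCP orientation; "wrist_force": force on the tool from outside, world axes, zero at the start; "torque": the same for the moment, N m; "grip_width": finger opening in m.
Only numpy, scipy, OpenCV 4.12 (cv2) and the standard library are available. Lean on these libraries where they do the work, as an engineer would, in place of code of your own. Each camera call takes 0.05 s, during which the arm holds its last target. There are 200 camera calls.

## Task

A steel weld boss is stuck in the square pot that lies on the wooden rest. Pick up the pot, hold it mouth down over the two steel rails of the grey tray and knock its rim on the rails until the boss drops out into the tray; then set the empty pot down mouth-down, flat on the rubber pad near its middle, and let go of it there. Do not let the pot fall, and leave the other things on the bench where they are.

Things in the scene. Friction and masses are not known exactly. Their poses are not given: they have to be found in the camera images.
- pot: Square aluminium pot, loose, 220 g, on its side on the rest. Outside 46 x 46 mm, 80 mm long; a 70 x 70 mm flange, 6 mm thick, rings its mouth. Origin on its axis at the closed end's outer face; x runs along the pot out of the mouth (straight down when upside down); y, z square to its flat sides, z up at the start. The two y sides, 46 mm apart, are free for the fingers.
- pot_mouth (a point): Centre of the pot's mouth, in the outer face of the flange, 80 mm along the pot's x from its origin; axes as the pot's. The bay inside is 38 (y) x 28 (z) mm, 74 mm deep.
- boss: Loose plain steel cylinder, 26 mm diameter, 40 mm long, about 150 g. Origin at its centre, x along it. Starts wholly inside the pot, against its floor. Two leaf springs hold its inner 8.5 mm with 2 to 3 times its weight, so it does not fall by itself; a firm knock of the rim at 0.1 to 0.25 m/s slides it 2 to 6 mm, a slow touch hardly at all; it falls once 8.5 mm out.
- rest: Fixed wooden block on a steel foot, under the pot: 60 mm long (x 8 to 68 mm from its origin), 34 mm wide (y), top 36 mm above the bench; foot 80 x 60 x 6 mm. Origin on the bench. The pot's origin starts 59 mm straight above it, with the same yaw; the pot's flange hangs past the block's +x end.
- tray: Fixed grey open tray, 200 (x) x 160 mm (y), walls 5 mm thick, 55 mm high, floor 5 mm. Two flat steel rails, 22 mm wide, 10 mm thick, lie on its walls along x, centred at y = +34 and -34 mm, tops 65 mm above the bench, 46 mm gap between: the boss falls through, the pot's flange does not. Origin at the centre of its underside.
- pad: Fixed black rubber pad, 150 x 150 x 6 mm, flat on the bench. Origin at the centre of its underside; z up.
- nozzle: Bystander: loose copper gas nozzle standing on the bench, 24 mm diameter, 45 mm high. Origin at the centre of its underside.
- collar: Bystander: loose steel ring, 40 mm outside, 22 mm bore, 16 mm high. Origin at the centre of its underside.
- slug: Bystander: loose short dark steel disc, 32 mm diameter, 22 mm high. Origin at the centre of its underside.
- wrench: Bystander: loose wrench, 170 mm, lying flat. Origin under its middle, x along it.
- brush: Bystander: loose hand brush, 200 mm, lying flat. Origin under its middle, x along it.

How it is judged:
On the way, in this order (a step that is already met when the one before it is completed fails the run):
1. the pot is upside down over the tray with the boss still in it (angle between pot's own x axis and vertical above 2.65 rad and x of pot_mouth in the frame of tray between -0.09 and 0.09 m and y of pot_mouth in the frame of tray between -0.07 and 0.07 m and x of boss in the frame of pot between 0.02 and 0.06 m and distance between boss and pot below 0.06 m), for 0.05 s.
2. the pot's rim is knocked on the tray's rails, mouth down (angle between pot's own x axis and vertical above 2.65 rad and contact force between pot and tray above 4 N and x of pot_mouth in the frame of tray between -0.09 and 0.09 m and y of pot_mouth in the frame of tray between -0.07 and 0.07 m).
3. the boss has dropped into the tray (x of boss in the frame of tray between -0.095 and 0.095 m and y of boss in the frame of tray between -0.075 and 0.075 m and z of boss in the frame of tray below 0.045 m), for 0.2 s.
At the end, for the whole second after the job is handed in: The boss lies at rest in the tray, below the rails; the empty pot stands mouth-down (within 5 degrees) flat on the rubber pad, its mouth's centre within 40 mm of the pad's middle along each side, released and at rest (all of step 3 and linear speed of boss below 0.03 m/s and angle between pot's own x axis and vertical above 3.05 rad and linear speed of pot below 0.02 m/s and x of pot_mouth in the frame of pad between -0.04 and 0.04 m and y of pot_mouth in the frame of pad between -0.04 and 0.04 m and z of pot_mouth in the frame of pad between 0.003 and 0.009 m); the robot touches nothing.
It fails at once if the pot is let fall or thrown (faster than 0.5 m/s out of the fingers) (contact force between pot and the fingers below 0.05 N and linear speed of pot above 0.5 m/s).
It fails at once if a bystander (nozzle, collar, slug, wrench or brush) is moved by more than 30 mm (distance of any of nozzle, collar, slug, wrench, brush from where it was at the start of the episode above 0.03 m).
It also fails if it takes over 45 s, if anything falls off the work surface, if the arm or the gripper's body presses on something with over 40 N, if the wrist force passes 120 N, or if a joint passes its speed limit or range.

## Working session

There is one attempt and no reset: what is moved stays moved. The work goes in short steps, Python scripts to look and compute and a tool call to move; the robot and the scene stay as the last step left them, time stands still between calls to the robot, and variables do not carry over. Pictures are saved under pics/ and viewed, about 8 in all and at most 12, crops included, and the job is handed in when it is done.

Besides the shell and the picture viewer there is one more tool, called after "Call:" as name([rows], argument=value, ...), one row to a line, values as JSON. carry_out: Moves the arm, as the interface text tells. Its arguments: {"type":"object","properties":{"steps":{"type":"array","items":{"type":"object","properties":{"xyz":{"type":"array","items":{"type":"number"}},"yaw":{"type":"number"},"jaw":{"type":"number"}}}},"grip_force":{"type":"number"}},"required":["steps"]}

```bash
mkdir -p pics; ls; python3 - <<'E'
from cell import telemetry, viewer, job, robot
import cv2,numpy as np
s=telemetry.observe()
print({k:np.round(v,3).tolist() for k,v in s.items()})
print(robot, [a for a in dir(robot) if a[0]!='_'], robot.tips_ahead)
for n in ["scene","top","wrist"]:
    f=viewer.grab_frame(n); cv2.imwrite(f"pics/{n}0.png",f["frame"][:,:,::-1]); np.savez(f"{n}0.npz",**f)
    print(n,np.round(f["K"],1).tolist(),np.round(f["R"],3).tolist(),np.round(f["t"],3).tolist())
E
```

```text
pics
{'time': 0.0, 'joint_pos': [1.087, 0.334, 0.04, 1.466, -0.013, 1.343, -0.058], 'dq': [-0.002, 0.001, -0.001, 0.001, -0.001, -0.001, -0.0], 'effort': [-0.0, -65.636, 1.336, -40.38, -0.06, 0.045, 0.0], 'tcp_pos': [0.244, -0.602, 0.291], 'ee_rot': [-3.082, -0.6, 0.001], 'wrist_force': [-0.175, -0.023, 0.264], 'torque': [0.026, 0.022, 0.001], 'grip_width': 0.087}
<Robot object at 0x7f443edfba10> ['PlanningError', 'tips_ahead'] 0.0697
scene [[410.1, 0.0, 255.9], [0.0, 410.1, 193.2], [0.0, 0.0, 1.0]] [[-0.707, 0.707, 0.012], [0.383, 0.398, -0.833], [-0.594, -0.585, -0.553]] [0.428, -0.136, 1.446]
top [[472.3, 0.0, 250.4], [0.0, 472.3, 186.6], [0.0, 0.0, 1.0]] [[0.001, -1.0, -0.013], [-0.987, 0.001, -0.159], [0.159, 0.013, -0.987]] [-0.04, 0.555, 1.083]
wrist [[286.5, 0.0, 250.7], [0.0, 286.5, 190.5], [0.0, 0.0, 1.0]] [[0.376, -0.927, -0.0], [-0.891, -0.361, 0.275], [-0.255, -0.103, -0.961]] [-0.649, -0.033, 0.39]
```

View pics/top0.png

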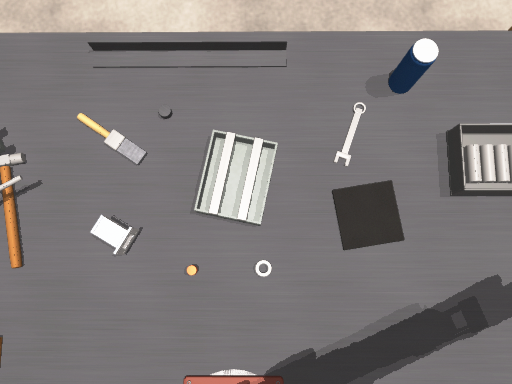

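View pics/scene0.png

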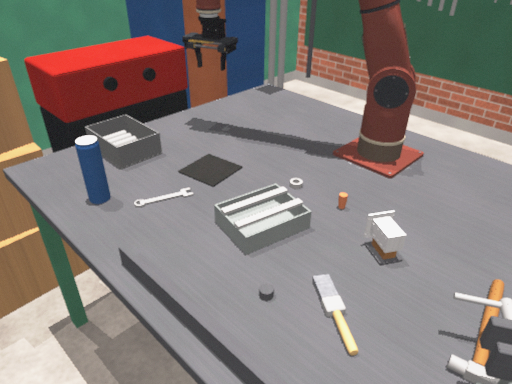

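The top view shows the pot and rest near (112,232) with the flange toward lower right, the tray at (236,177), the pad at (368,215), the nozzle at (191,270), the collar at (263,268), the slug at (165,112), the wrench at (352,135) and the brush at (112,138). The scene view agrees with this layout.

```bash
cat > h.py <<'E'
import numpy as np,cv2
def cast(f,uv,z):
    uv=np.atleast_2d(uv).astype(float); d=np.c_[(uv-[f["K"][0,2],f["K"][1,2]])/f["K"][0,0],np.ones(len(uv))]@f["R"]
    c=-f["R"].T@f["t"]; return c+d*((z-c[2])/d[:,2])[:,None]
def proj(f,P):
    p=np.atleast_2d(P)@f["R"].T+f["t"]; return p[:,:2]/p[:,2:]*f["K"][0,0]+[f["K"][0,2],f["K"][1,2]]
def rect(f,mask,z):
    c=max(cv2.findContours(mask,cv2.RETR_EXTERNAL,cv2.CHAIN_APPROX_NONE)[0],key=cv2.contourArea)
    p=cast(f,c[:,0],z)[:,:2]; (ce,wh,a)=cv2.minAreaRect((p*1000).astype(np.float32))
    return np.round(ce,1),np.round(wh,1),round(a,1)
E
python3 - <<'E'
from h import *
f=np.load("top0.npz");im=f["frame"]
def box(m,x0,y0,x1,y1):
    o=np.zeros(m.shape,np.uint8);o[y0:y1,x0:x1]=m[y0:y1,x0:x1]*255;return o
mx=im.max(2);mn=im.min(2)
pad=box(mx<28,320,170,420,260); print("pad",rect(f,pad,.006))
tray=box(mn>95,185,120,290,235); print("tray+rail outer z55",rect(f,tray,.055))
wh=box(mn>200,200,125,275,225)
n,l,st,c=cv2.connectedComponentsWithStats(wh)
for i in range(1,n):
    if st[i,4]>200: print("rail",rect(f,(l==i).astype(np.uint8),.065),st[i])
pot=box(mn>150,80,205,150,260); print("pot z82",rect(f,pot,.082))
big=[cv2.resize(im[y:y+80,x:x+80],(390,390),interpolation=cv2.INTER_CUBIC) for x,y in [(75,195)]]
s=np.load("scene0.npz")["frame"]; big.append(cv2.resize(s[200:270,355:425],(390,390),interpolation=cv2.INTER_CUBIC))
cv2.imwrite("pics/crop.png",np.hstack(big)[:,:,::-1])
E
```

```text
Traceback (most recent call last):
  File "h.py", line 8, in rect
    c=max(cv2.findContours(mask,cv2.RETR_EXTERNAL,cv2.CHAIN_APPROX_NONE)[0],key=cv2.contourArea)
ValueError: max() iterable argument is empty
```

```bash
cat > m.py <<'E'
from h import *
f=np.load("top0.npz");im=f["frame"]
def box(m,x0,y0,x1,y1):
    o=np.zeros(m.shape,np.uint8);o[y0:y1,x0:x1]=m[y0:y1,x0:x1]*255;return o
mx=im.max(2);mn=im.min(2)
print("padcol",im[215,368],im[215,315],im[232,110],im[248,124])
pad=box(mx<(int(mx[215,368])+int(np.median(mx[180:250,300:325])))/2,320,170,420,260);pad=cv2.morphologyEx(pad,cv2.MORPH_OPEN,np.ones((5,5)))
print("pad",rect(f,pad,.006))
tray=box(mn>95,185,120,290,235); print("tray outer z55",rect(f,tray,.055))
wh=box(mn>200,200,125,275,225)
n,l,st,c=cv2.connectedComponentsWithStats(wh)
for i in range(1,n):
    if st[i,4]>200: print("rail",rect(f,(l==i).astype(np.uint8),.065),st[i])
pot=box(mn>150,80,205,150,260); print("pot z82",rect(f,pot,.082))
big=[cv2.resize(im[195:275,75:155],(390,390),interpolation=cv2.INTER_CUBIC)]
s=np.load("scene0.npz")["frame"]; big.append(cv2.resize(s[200:270,355:425],(390,390),interpolation=cv2.INTER_CUBIC))
cv2.imwrite("pics/crop.png",np.hstack(big)[:,:,::-1])
E
python3 m.py
```

```text
padcol [56 53 50] [120 115 119] [253 254 254] [196 189 185]
pad (array([ 492.7, -324.7]), array([150.6, 151.4]), 9.3)
tray outer z55 (array([579. ,  -6.9]), array([251.7, 275.3]), 89.9)
rail (array([586.6,  27.5]), array([ 20.3, 197.4]), 78.0) [209 132  26  82 711]
rail (array([573.1, -34.5]), array([ 99.7, 198.5]), 77.8) [ 218  138   57   86 2146]
rail (array([579.5,  55.6]), array([ 18.2, 174.1]), 80.8) [200 140  20  73 338]
pot z82 (array([441.2, 276.1]), array([91.4, 70.1]), 59.7)
```

View pics/crop.png

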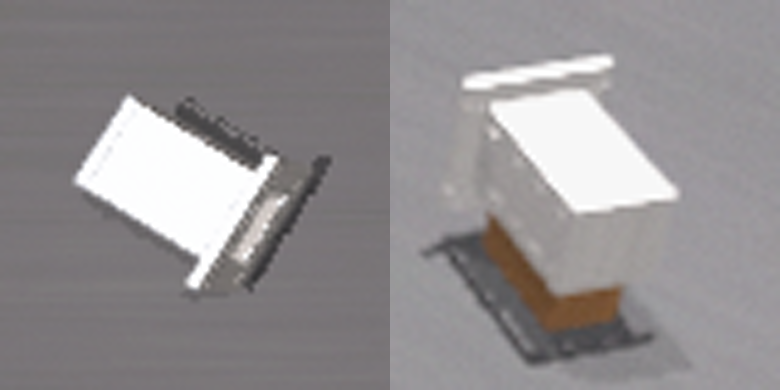

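The crop shows the pot's white top. In crop pixels its closed-end corners are at (128,97) and (74,181), and the flange's top strip runs from (275,158) to (192,288).

```bash
cat > m2.py <<'E'
from h import *
f=np.load("top0.npz");im=f["frame"]
s=np.load("scene0.npz")
cr=lambda p:(np.array(p)+.5)/4.875-.5+[75,195]
A,B=cast(f,cr([(128,97),(74,181)]),.082)*1000
F1,F2=cast(f,cr([(279,159),(201,288)]),.094)*1000   # outer edge of flange strip at mouth
print("closed end",A,B,np.linalg.norm(A-B)); print("mouth",F1,F2,np.linalg.norm(F1-F2))
o=(A+B)/2;m=(F1+F2)/2;d=(m-o)[:2];print("origin",o,"mouth",m,"len",np.linalg.norm(d),"yaw",np.degrees(np.arctan2(d[1],d[0])), "yaw from end",np.degrees(np.arctan2(*(A-B)[1::-1]))-90)
# tray outer by threshold >200 rail and collar
for nm,m in [("nozzle",(im[:,:,0]>180)&(im[:,:,2]<90))]:
    pass
n,l,st,c=cv2.connectedComponentsWithStats(((im.min(2)>235)*255).astype(np.uint8)[120:230,195:280])
for i in range(1,n):
    if st[i,4]>100:
        M=np.zeros(im.shape[:2],np.uint8);M[120:230,195:280]=(l==i)*255;print("rail",rect(f,M,.065))
def box3(c,yaw,L,W,z):
    t=np.radians(yaw);R=np.array([[np.cos(t),-np.sin(t)],[np.sin(t),np.cos(t)]])
    return np.c_[(np.array([[L,W],[L,-W],[-L,-W],[-L,W]])/2@R.T+c),[z]*4]/1000
yaw=np.degrees(np.arctan2(d[1],d[0]));u=np.array([np.cos(np.radians(yaw)),np.sin(np.radians(yaw))])
O=(o[:2]+m[:2]-80*u)/2
pp=[box3([579.5,-5.8],-12,200,22+68,65),box3([579.5,-5.8],-12,200,46,65),box3([579.5,-5.8],-12,200,160,55),box3([492.7,-324.7],9.3,150,150,6),box3(O+40*u,yaw,80,46,82),box3(O+77*u,yaw,6,70,94)]
outs=[]
for g in(f,s):
    b=cv2.resize(g["frame"],None,fx=3,fy=3,interpolation=cv2.INTER_CUBIC)[:,:,::-1].copy()
    for P in pp: cv2.polylines(b,[np.round((proj(g,P)+.5)*3).astype(int)],True,(0,0,255),1)
    outs.append(b)
print("O",O,yaw)
a=outs[0][360:800,220:1260];b=outs[1][440:800,520:1260]
cv2.imwrite("pics/ov1.png",cv2.resize(a,(800,338),interpolation=cv2.INTER_AREA));cv2.imwrite("pics/ov2.png",b)
E
python3 m2.py
```

```text
closed end [484.56494978 302.42781112  82.        ] [445.14448661 325.74055922  82.        ] 45.79800367719326
mouth [454.56578422 226.80206486  94.        ] [395.42776616 260.25414419  94.        ] 67.94370310810622
origin [464.8547182  314.08418517  82.        ] mouth [424.99677519 243.52810452  94.        ] len 81.03589413170727 yaw -119.46260546957579 yaw from end -120.59951668259545
rail (array([586.5,  27.5]), array([ 19.6, 196.5]), 77.9)
rail (array([572.7, -39. ]), array([ 19.6, 197.4]), 77.9)Traceback (most recent call last):
  File "m2.py", line 20, in <module>
    O=(o[:2]+m[:2]-80*u)/2
       ~~~~~^~~~~~
ValueError: operands could not be broadcast together with shapes (2,) (2,512)
```

```bash
sed -i '/^for nm,m/,/pass/d' m2.py; sed -i 's/ M=np/ M=np/' m2.py; python3 m2.py | tail -1
```

```text
O [464.59996313 313.63322063] -119.46260546957579
```

View pics/ov2.png

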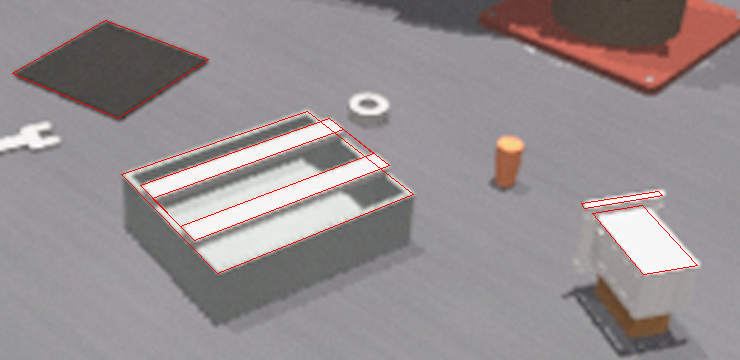

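The overlay agrees with both cameras to about 1 mm:
- **Pot:** origin (465, 314) mm, yaw −120°.
- **Tray:** centre (579.6, −5.8) mm, yaw −12°.
- **Pad:** centre (493, −325) mm, yaw 9°.

The tool can't tilt, so I'll grip the pot near its closed end, lift it, and loosen the grip so the mouth swings down.

Call:
carry_out([
  {"xyz":[0,0,0],"yaw":-0.11,"jaw":1},
  {"xyz":[0,0,0],"yaw":-0.11,"jaw":1},
  {"xyz":[0,0,0],"yaw":-0.11,"jaw":1},
  {"xyz":[0,0,0],"yaw":-0.11,"jaw":1},
  {"xyz":[0,0,0],"yaw":-0.11,"jaw":1},
  {"xyz":[0,0,0],"yaw":-0.11,"jaw":1},
  {"xyz":[0.035,0,0],"yaw":0,"jaw":1},
  {"xyz":[0.035,0,0],"yaw":0,"jaw":1},
  {"xyz":[0.035,0,0],"yaw":0,"jaw":1},
  {"xyz":[0.035,0,0],"yaw":0,"jaw":1},
  {"xyz":[0.035,0,0],"yaw":0,"jaw":1},
  {"xyz":[0.035,0,0],"yaw":0,"jaw":1},
])

```text
time: 1.15
tcp_pos: [0.3499, -0.4192, 0.2921]
ee_rot: [-2.723, -1.567, 0.0]
wrist_force: [0.2, -0.1, 0.2]
grip_width: 0.0871
```

Call:
carry_out([
  {"xyz":[0.035,0,0],"yaw":0,"jaw":1},
  {"xyz":[0.035,0,0],"yaw":0,"jaw":1},
  {"xyz":[0.035,0,0],"yaw":0,"jaw":1},
  {"xyz":[0.035,0,0],"yaw":0,"jaw":1},
  {"xyz":[0.035,0,0],"yaw":0,"jaw":1},
  {"xyz":[0.035,0,0],"yaw":0,"jaw":1},
  {"xyz":[0.035,0,0],"yaw":0,"jaw":1},
  {"xyz":[0.035,0,0],"yaw":0,"jaw":1},
  {"xyz":[0.035,0,0],"yaw":0,"jaw":1},
  {"xyz":[0.035,0,0],"yaw":0,"jaw":1},
  {"xyz":[0.035,0,0],"yaw":0,"jaw":1},
  {"xyz":[0.03,0,0],"yaw":0,"jaw":1},
])

```text
time: 2.15
tcp_pos: [0.5584, -0.0595, 0.2922]
ee_rot: [-2.722, -1.569, -0.0]
wrist_force: [0.2, -0.2, -0.1]
grip_width: 0.0875
```

Call:
carry_out([
  {"xyz":[0.022,-0.022,0],"yaw":0,"jaw":1},
  {"xyz":[0.022,-0.022,0],"yaw":0,"jaw":1},
  {"xyz":[0.022,-0.022,0],"yaw":0,"jaw":1},
  {"xyz":[0.022,-0.022,0],"yaw":0,"jaw":1},
  {"xyz":[0.022,-0.022,0],"yaw":0,"jaw":1},
  {"xyz":[0.022,-0.022,0],"yaw":0,"jaw":1},
  {"xyz":[0.022,-0.022,0],"yaw":0,"jaw":1},
  {"xyz":[0.022,-0.022,0],"yaw":0,"jaw":1},
  {"xyz":[0.022,-0.022,0],"yaw":0,"jaw":1},
  {"xyz":[0.022,-0.022,0],"yaw":0,"jaw":1},
  {"xyz":[0.022,-0.022,0],"yaw":0,"jaw":1},
  {"xyz":[0.022,-0.022,0],"yaw":0,"jaw":1},
])

```text
time: 3.15
tcp_pos: [0.4614, 0.3001, 0.2922]
ee_rot: [2.723, 1.567, -0.0]
wrist_force: [1.7, 0.4, 0.6]
grip_width: 0.0871
```

```bash
cat > go.py <<'E'
import sys,numpy as np
from cell import telemetry
from scipy.spatial.transform import Rotation as Ro
s=telemetry.observe();R=Ro.from_rotvec(s["ee_rot"]).as_matrix();p=np.array(s["tcp_pos"])
print("t",round(float(s["time"]),2),"tcp",p.round(4),"jaw dir deg",np.degrees(np.arctan2(R[1,1],R[0,1])).round(2),"z",R[:,2].round(4),"w",round(float(s["grip_width"]),4),"F",np.round(s["wrist_force"],1),"j",np.round(s["joint_pos"],2))
for a in sys.argv[1:]:
    q=np.array(eval(a)); print("to",q,"tool delta",(R.T@(q-p)).round(4))
E
python3 go.py "[.4581,.3024,.11]"
```

```text
t 3.15 tcp [0.4614 0.3001 0.2922] jaw dir deg -30.16 z [ 1.e-04 -2.e-04 -1.e+00] w 0.0871 F [1.7 0.4 0.6] j [ 0.03  0.21 -0.78  1.68  0.15  1.32 -1.3 ]
to [0.4581 0.3024 0.11  ] tool delta [ 0.0004 -0.004   0.1822]
```

Call:
carry_out([
  {"xyz":[0,-0.004,0.02],"yaw":0,"jaw":1},
  {"xyz":[0,0,0.03],"yaw":0,"jaw":1},
  {"xyz":[0,0,0.03],"yaw":0,"jaw":1},
  {"xyz":[0,0,0.03],"yaw":0,"jaw":1},
  {"xyz":[0,0,0.03],"yaw":0,"jaw":1},
  {"xyz":[0,0,0.025],"yaw":0,"jaw":1},
  {"xyz":[0,0,0.017],"yaw":0,"jaw":1},
  {"xyz":[0,0,0],"yaw":0,"jaw":1},
])

```text
time: 3.82
tcp_pos: [0.4567, 0.2994, 0.1065]
ee_rot: [-2.722, -1.567, 0.01]
wrist_force: [0.1, -0.2, 0.4]
grip_width: 0.0871
```

Call:
carry_out([
  {"xyz":[0,0,0],"yaw":0,"jaw":-1},
  {"xyz":[0,0,0],"yaw":0,"jaw":-1},
  {"xyz":[0,0,0],"yaw":0,"jaw":-1},
  {"xyz":[0,0,0],"yaw":0,"jaw":-1},
  {"xyz":[0,0,0],"yaw":0,"jaw":-1},
  {"xyz":[0,0,0],"yaw":0,"jaw":-1},
  {"xyz":[0,0,0],"yaw":0,"jaw":-1},
  {"xyz":[0,0,0],"yaw":0,"jaw":-1},
], grip_force=45)

```text
time: 4.48
tcp_pos: [0.4584, 0.3014, 0.1107]
ee_rot: [-2.722, -1.568, -0.001]
wrist_force: [-1.5, 1.2, 3.4]
grip_width: 0.0459
```

```bash
python3 go.py
```

```text
t 4.48 tcp [0.4584 0.3014 0.1107] jaw dir deg -30.12 z [ 2.e-04  6.e-04 -1.e+00] w 0.0459 F [-1.5  1.2  3.4] j [-0.04  0.4  -0.73  1.88  0.31  0.98 -1.44]
```

Width 45.9 mm, so the pot is gripped. Next I'll lift it straight up with a firm grip.

Call:
carry_out([
  {"xyz":[0,0,-0.008],"yaw":0,"jaw":-1},
  {"xyz":[0,0,-0.015],"yaw":0,"jaw":-1},
  {"xyz":[0,0,-0.02],"yaw":0,"jaw":-1},
  {"xyz":[0,0,-0.02],"yaw":0,"jaw":-1},
  {"xyz":[0,0,-0.02],"yaw":0,"jaw":-1},
  {"xyz":[0,0,-0.02],"yaw":0,"jaw":-1},
  {"xyz":[0,0,-0.02],"yaw":0,"jaw":-1},
  {"xyz":[0,0,-0.02],"yaw":0,"jaw":-1},
  {"xyz":[0,0,-0.01],"yaw":0,"jaw":-1},
  {"xyz":[0,0,0],"yaw":0,"jaw":-1},
  {"xyz":[0,0,0],"yaw":0,"jaw":-1},
])

```text
time: 5.4
tcp_pos: [0.4585, 0.3006, 0.2629]
ee_rot: [2.723, 1.567, -0.0]
wrist_force: [-0.7, -0.1, -3.7]
grip_width: 0.0458
```

```bash
cat > look.py <<'E'
import sys,cv2,numpy as np
from cell import viewer
from h import *
o=[];c=np.array(eval(sys.argv[2]))
for n in["scene","top"]:
    f=viewer.grab_frame(n);u,v=proj(f,c)[0].astype(int);np.savez(f"{sys.argv[1]}_{n}.npz",**f)
    x=int(np.clip(u-50,0,412));y=int(np.clip(v-55,0,274));print(n,"crop origin",x,y)
    o.append(cv2.resize(f["frame"][y:y+110,x:x+100],(400,440),interpolation=cv2.INTER_CUBIC))
cv2.imwrite(f"pics/{sys.argv[1]}.png",np.hstack(o)[:,:,::-1])
E
python3 go.py; python3 look.py lift "[.458,.30,.22]"
```

```text
t 5.4 tcp [0.4585 0.3006 0.2629] jaw dir deg -30.15 z [ 1.e-04 -3.e-04 -1.e+00] w 0.0458 F [-0.7 -0.1 -3.7] j [ 0.03  0.23 -0.78  1.72  0.17  1.26 -1.32]
scene crop origin 354 126
top crop origin 28 165
```

View pics/lift.png

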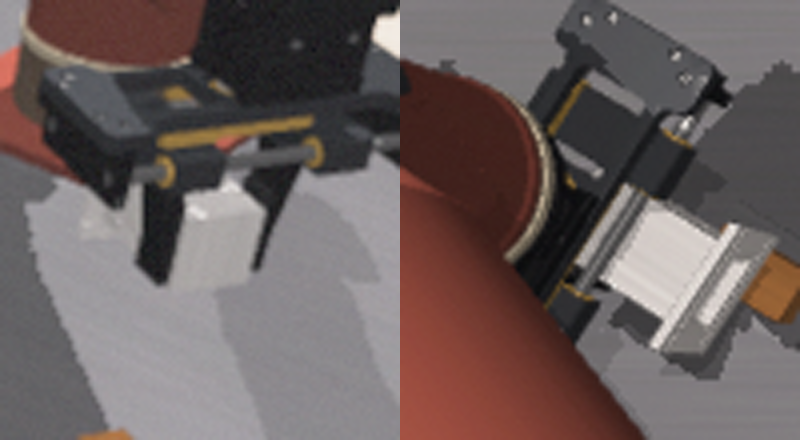

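The pot is held level, with the flange to the lower right in the top crop and the rest's block below it. Now I'll loosen the grip in stages and watch the wrist moment.

```bash
cat >> go.py <<'E'
T=R.T@np.array(s["torque"]);print("tool torque",T.round(3))
E
python3 go.py
```

```text
t 5.5 tcp [0.4581 0.3004 0.2618] jaw dir deg -30.15 z [-0.0019 -0.0011 -1.    ] w 0.0455 F [ 0.4 -0.4 -4.5] j [ 0.03  0.23 -0.78  1.72  0.17  1.26 -1.32]
tool torque [-0.059  0.102  0.029]
```

Call:
carry_out([
  {"xyz":[0,0,0],"yaw":0,"jaw":-1},
  {"xyz":[0,0,0],"yaw":0,"jaw":-1},
  {"xyz":[0,0,0],"yaw":0,"jaw":-1},
], grip_force=15)

```text
time: 5.75
tcp_pos: [0.4584, 0.3008, 0.2626]
ee_rot: [-2.722, -1.567, 0.002]
wrist_force: [0.2, -0.3, -3.5]
grip_width: 0.046
```

```bash
python3 go.py
```

```text
t 5.75 tcp [0.4584 0.3008 0.2626] jaw dir deg -30.14 z [-1.1e-03 -3.0e-04 -1.0e+00] w 0.046 F [ 0.2 -0.3 -3.5] j [ 0.03  0.23 -0.78  1.72  0.17  1.26 -1.32]
tool torque [-0.082  0.071 -0.008]
```

Call:
carry_out([
  {"xyz":[0,0,0],"yaw":0,"jaw":-1},
  {"xyz":[0,0,0],"yaw":0,"jaw":-1},
], grip_force=10)

```text
time: 5.92
tcp_pos: [0.4585, 0.3009, 0.2631]
ee_rot: [-2.722, -1.568, 0.001]
wrist_force: [-0.1, 0.3, -4.0]
grip_width: 0.046
```

```bash
python3 go.py
```

```text
t 5.92 tcp [0.4585 0.3009 0.2631] jaw dir deg -30.13 z [-4.e-04 -0.e+00 -1.e+00] w 0.046 F [-0.1  0.3 -4. ] j [ 0.03  0.23 -0.78  1.72  0.17  1.26 -1.32]
tool torque [-0.083  0.118 -0.069]
```

Call:
carry_out([
  {"xyz":[0,0,0],"yaw":0,"jaw":-1},
  {"xyz":[0,0,0],"yaw":0,"jaw":-1},
  {"xyz":[0,0,0],"yaw":0,"jaw":-1},
  {"xyz":[0,0,0],"yaw":0,"jaw":-1},
], grip_force=7.5)

```text
time: 6.25
tcp_pos: [0.4586, 0.3009, 0.2633]
ee_rot: [-2.723, -1.567, -0.0]
wrist_force: [-0.4, -0.0, -3.2]
grip_width: 0.0459
```

```bash
python3 go.py;  python3 look.py l2 "[.458,.30,.20]"
```

```text
t 6.25 tcp [0.4586 0.3009 0.2633] jaw dir deg -30.14 z [ 1.e-04  1.e-04 -1.e+00] w 0.0459 F [-0.4 -0.  -3.2] j [ 0.03  0.23 -0.78  1.72  0.17  1.26 -1.32]
tool torque [-0.07   0.093 -0.003]
scene crop origin 352 134
top crop origin 32 166
```

View pics/l2.png

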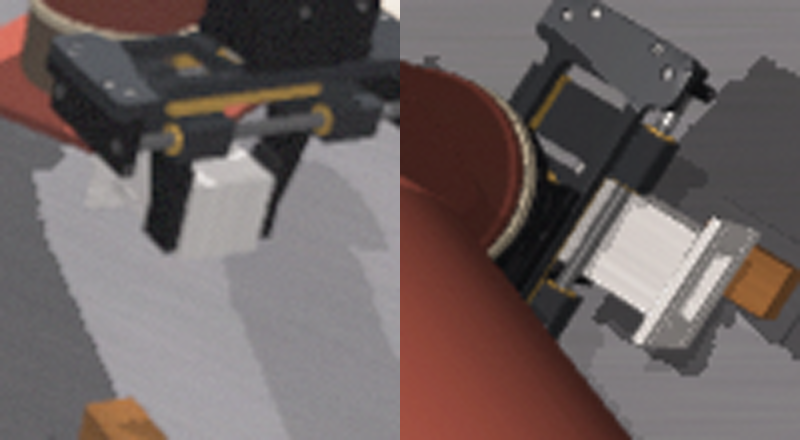

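Still level at 7.5 N. I'll go lower in small steps.

Call:
carry_out([
  {"xyz":[0,0,0],"yaw":0,"jaw":-1},
  {"xyz":[0,0,0],"yaw":0,"jaw":-1},
  {"xyz":[0,0,0],"yaw":0,"jaw":-1},
], grip_force=5.8)

```text
time: 6.6
tcp_pos: [0.4586, 0.3009, 0.2633]
ee_rot: [2.723, 1.567, 0.0]
wrist_force: [0.0, 0.2, -3.0]
grip_width: 0.046
```

```bash
python3 go.py; cat > w.py <<'E'
import sys,cv2,numpy as np
from cell import viewer
f=viewer.grab_frame("top");g=np.load("l2_top.npz")
im=f["frame"];d=np.abs(im.astype(int)-g["frame"]).max(2)[150:300,30:160]
print("changed px",(d>40).sum(), [ (r.min(),r.max()) for r in np.where(d>40)] if (d>40).any() else "")
E
python3 w.py
```

```text
t 6.6 tcp [0.4586 0.3009 0.2633] jaw dir deg -30.14 z [ 0.  0. -1.] w 0.046 F [ 0.   0.2 -3. ] j [ 0.03  0.23 -0.78  1.72  0.17  1.26 -1.32]
tool torque [-0.047  0.06   0.023]
changed px 383 [(np.int64(34), np.int64(130)), (np.int64(39), np.int64(125))]
```

Call:
carry_out([
  {"xyz":[0,0,0],"yaw":0,"jaw":-1},
  {"xyz":[0,0,0],"yaw":0,"jaw":-1},
  {"xyz":[0,0,0],"yaw":0,"jaw":-1},
])

```text
time: 6.9
tcp_pos: [0.4586, 0.3009, 0.2633]
ee_rot: [-2.723, -1.567, -0.0]
wrist_force: [-0.5, 0.1, -3.9]
grip_width: 0.0457
```

```bash
python3 w.py; python3 go.py|tail -1; python3 look.py l3 "[.458,.30,.20]"
```

```text
changed px 909 [(np.int64(58), np.int64(130)), (np.int64(41), np.int64(125))]
tool torque [-0.039  0.061  0.018]
scene crop origin 352 134
top crop origin 32 166
```

View pics/l3.png

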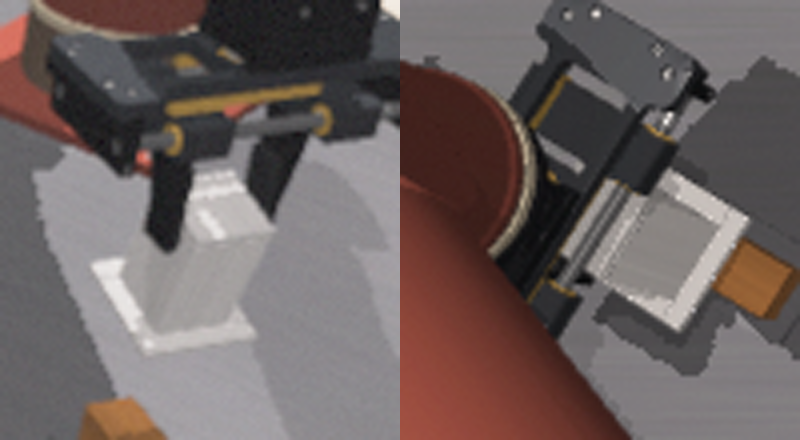

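The pot is turning slowly and under control, about 55–60° so far, with the flange now low in both crops. I'll continue.

Call:
carry_out([
  {"xyz":[0,0,0],"yaw":0,"jaw":-1},
  {"xyz":[0,0,0],"yaw":0,"jaw":-1},
  {"xyz":[0,0,0],"yaw":0,"jaw":-1},
  {"xyz":[0,0,0],"yaw":0,"jaw":-1},
], grip_force=5)

```text
time: 7.38
tcp_pos: [0.4586, 0.3009, 0.2633]
ee_rot: [-2.723, -1.567, 0.0]
wrist_force: [-0.2, 1.1, -3.2]
grip_width: 0.046
```

```bash
cat > tilt.py <<'E'
# flange corner rows/top-face in scene view: find bright-pixel extents below grip
import numpy as np,cv2
from cell import viewer
from h import *
import sys
g=np.array(eval(sys.argv[1])) # grip point
f=viewer.grab_frame("scene");np.savez("tilt.npz",**f)
a=np.radians(float(sys.argv[2])); y=np.array([np.cos(a),np.sin(a),0]); x=np.array([np.cos(a-np.pi/2),np.sin(a-np.pi/2),0])
im=f["frame"]
b=cv2.resize(im,None,fx=4,fy=4,interpolation=cv2.INTER_CUBIC)[:,:,::-1].copy()
for t,c in[(90,(0,255,0)),(75,(0,0,255)),(60,(255,0,0))]:
    t=np.radians(t);ax=x*np.cos(t)+np.array([0,0,-1])*np.sin(t);zz=x*np.sin(t)+np.array([0,0,1])*np.cos(t)
    for l,h in[(67,35),(-13,23)]:
        P=[g+ax*l/1000+(y*s*h+zz*q*h)/1000 for s,q in[(1,1),(1,-1),(-1,-1),(-1,1)]]
        cv2.polylines(b,[np.round((proj(f,P)+.5)*4).astype(int)],True,c,1)
u,v=((proj(f,g)[0])*4).astype(int); u0=max(0,u-300);v0=max(0,v-280)
cv2.imwrite(sys.argv[3],b[v0:v0+560,u0:u0+600])
E
python3 go.py; python3 tilt.py "[.4586,.3009,.2123]" -30.1 pics/t1.png
```

```text
t 7.38 tcp [0.4586 0.3009 0.2633] jaw dir deg -30.14 z [-0.  0. -1.] w 0.046 F [-0.2  1.1 -3.2] j [ 0.03  0.23 -0.78  1.72  0.17  1.26 -1.32]
tool torque [-0.119 -0.024  0.022]
```

View pics/t1.png

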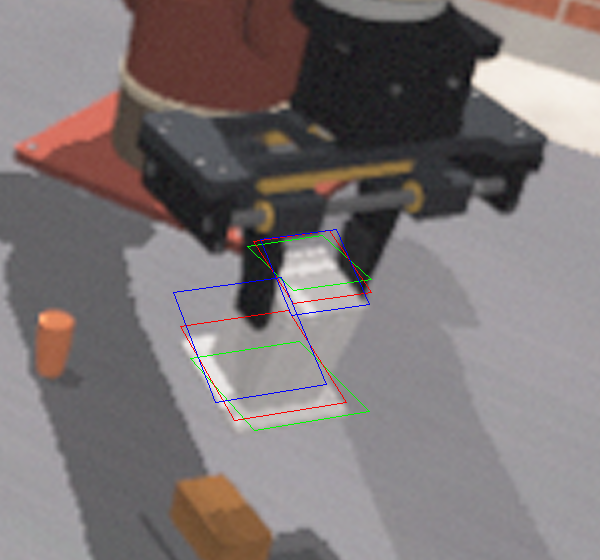

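The pot is about 77° turned, which is 13° from straight mouth-down, and it slid a few mm in the fingers. I'll tighten the grip, carry it over the tray, then let the rails square it up.

Call:
carry_out([
  {"xyz":[0,0,0],"yaw":0,"jaw":-1},
  {"xyz":[0,0,0],"yaw":0,"jaw":-1},
  {"xyz":[0,0,0],"yaw":-0.079,"jaw":-1},
  {"xyz":[0,0,0],"yaw":-0.079,"jaw":-1},
  {"xyz":[0,0,0],"yaw":-0.079,"jaw":-1},
  {"xyz":[0,0,0],"yaw":-0.079,"jaw":-1},
  {"xyz":[-0.01,0.007,0],"yaw":0,"jaw":-1},
  {"xyz":[-0.018,0.012,0],"yaw":0,"jaw":-1},
  {"xyz":[-0.022,0.015,0],"yaw":0,"jaw":-1},
  {"xyz":[-0.022,0.015,0],"yaw":0,"jaw":-1},
  {"xyz":[-0.022,0.015,0],"yaw":0,"jaw":-1},
  {"xyz":[-0.022,0.015,0],"yaw":0,"jaw":-1},
], grip_force=45)

```text
time: 8.43
tcp_pos: [0.512, 0.1698, 0.2634]
ee_rot: [2.442, 1.976, 0.0]
wrist_force: [0.8, 0.3, -4.3]
grip_width: 0.0455
```

Call:
carry_out([
  {"xyz":[-0.022,0.015,0],"yaw":0,"jaw":-1},
  {"xyz":[-0.022,0.015,0],"yaw":0,"jaw":-1},
  {"xyz":[-0.022,0.015,0],"yaw":0,"jaw":-1},
  {"xyz":[-0.022,0.015,0],"yaw":0,"jaw":-1},
  {"xyz":[-0.022,0.015,0],"yaw":0,"jaw":-1},
  {"xyz":[-0.02,0.014,0],"yaw":0,"jaw":-1},
  {"xyz":[-0.015,0.009,0],"yaw":0,"jaw":-1},
  {"xyz":[-0.008,0.005,0],"yaw":0,"jaw":-1},
  {"xyz":[0,0,0],"yaw":0,"jaw":-1},
])

```text
time: 9.18
tcp_pos: [0.5809, -0.0026, 0.2629]
ee_rot: [2.445, 1.972, -0.001]
wrist_force: [0.1, -0.4, -3.7]
grip_width: 0.0455
```

```bash
python3 go.py "[.5808,0,.205]"
```

```text
t 9.18 tcp [ 0.5809 -0.0026  0.2629] jaw dir deg -12.23 z [-4.e-04 -5.e-04 -1.e+00] w 0.0455 F [ 0.1 -0.4 -3.7] j [ 0.46  0.27 -0.63  1.65  0.17  1.27 -0.42]
to [0.5808 0.     0.205 ] tool delta [ 0.0025 -0.0007  0.0579]
tool torque [-0.053 -0.005 -0.019]
```

Call:
carry_out([
  {"xyz":[0.002,0,0.01],"yaw":0,"jaw":-1},
  {"xyz":[0,0,0.015],"yaw":0,"jaw":-1},
  {"xyz":[0,0,0.015],"yaw":0,"jaw":-1},
  {"xyz":[0,0,0.01],"yaw":0,"jaw":-1},
  {"xyz":[0,0,0.006],"yaw":0,"jaw":-1},
  {"xyz":[0,0,0.003],"yaw":0,"jaw":-1},
  {"xyz":[0,0,0],"yaw":0,"jaw":-1},
])

```text
time: 9.77
tcp_pos: [0.5806, 0.0025, 0.2038]
ee_rot: [-2.441, -1.977, 0.001]
wrist_force: [-0.4, -0.2, -3.6]
grip_width: 0.0459
```

Call:
carry_out([
  {"xyz":[0,0,0.002],"yaw":0,"jaw":-1},
  {"xyz":[0,0,0.002],"yaw":0,"jaw":-1},
  {"xyz":[0,0,0.002],"yaw":0,"jaw":-1},
  {"xyz":[0,0,0.002],"yaw":0,"jaw":-1},
  {"xyz":[0,0,0],"yaw":0,"jaw":-1},
], grip_force=10)

```text
time: 10.18
tcp_pos: [0.5814, 0.0011, 0.1979]
ee_rot: [2.441, 1.974, 0.001]
wrist_force: [-3.9, -1.3, 7.4]
grip_width: 0.0458
```

```bash
python3 go.py; python3 tilt.py "[.5808,0,.1415]" -12.2 pics/t2.png
```

```text
t 10.18 tcp [0.5814 0.0011 0.1979] jaw dir deg -12.08 z [ 0.0016 -0.0014 -1.    ] w 0.0458 F [-3.9 -1.3  7.4] j [ 0.44  0.33 -0.62  1.73  0.21  1.15 -0.45]
tool torque [ 0.801 -0.628  0.024]
```

View pics/t2.png

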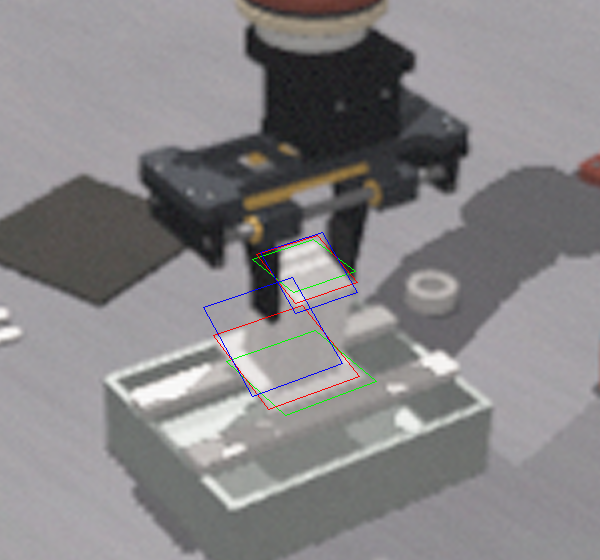

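The flange's trailing edge is on the near rail with about 11 N of contact, and the pot is still tilted about 13°. I'll loosen the grip so it can settle flat.

Call:
carry_out([
  {"xyz":[0,0,0],"yaw":0,"jaw":-1},
  {"xyz":[0,0,0],"yaw":0,"jaw":-1},
  {"xyz":[0,0,0.001],"yaw":0,"jaw":-1},
  {"xyz":[0,0,0.001],"yaw":0,"jaw":-1},
  {"xyz":[0,0,0],"yaw":0,"jaw":-1},
], grip_force=5)

```text
time: 10.65
tcp_pos: [0.5814, 0.0012, 0.1956]
ee_rot: [2.441, 1.974, 0.001]
wrist_force: [-2.9, -1.9, 4.1]
grip_width: 0.046
```

```bash
python3 go.py
```

```text
t 10.65 tcp [0.5814 0.0012 0.1956] jaw dir deg -12.08 z [ 0.0015 -0.0011 -1.    ] w 0.046 F [-2.9 -1.9  4.1] j [ 0.44  0.33 -0.62  1.73  0.21  1.15 -0.45]
tool torque [ 0.53  -0.56  -0.067]
```

Call:
carry_out([
  {"xyz":[0,0,0.001],"yaw":0,"jaw":-1},
  {"xyz":[0,0,0.001],"yaw":0,"jaw":-1},
  {"xyz":[0,0,0.001],"yaw":0,"jaw":-1},
  {"xyz":[0,0,0.001],"yaw":0,"jaw":-1},
  {"xyz":[0,0,0],"yaw":0,"jaw":-1},
], grip_force=4)

```text
time: 11.07
tcp_pos: [0.5813, 0.0015, 0.1906]
ee_rot: [2.442, 1.975, 0.001]
wrist_force: [-0.8, -2.0, 5.2]
grip_width: 0.0459
```

```bash
python3 go.py; python3 tilt.py "[.5808,0,.138]" -12.2 pics/t3.png
```

```text
t 11.07 tcp [0.5813 0.0015 0.1906] jaw dir deg -12.06 z [ 1.e-03 -4.e-04 -1.e+00] w 0.0459 F [-0.8 -2.   5.2] j [ 0.44  0.33 -0.62  1.74  0.21  1.14 -0.45]
tool torque [ 0.005 -0.714 -0.058]
```

View pics/t3.png

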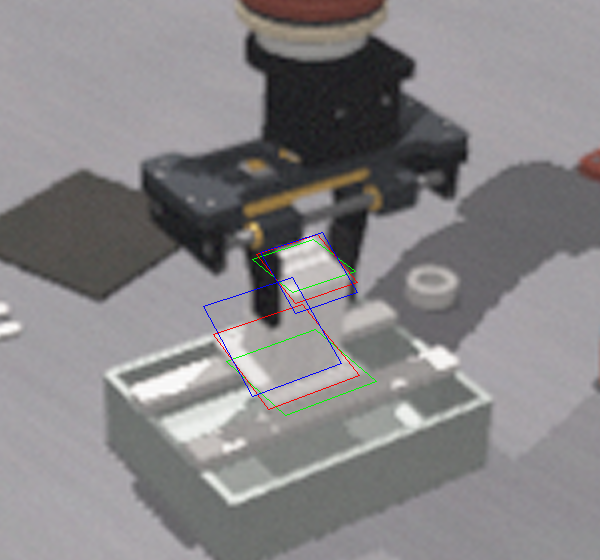

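The pot is still leaning because the edge sticks on the near rail. I'll shift +8 mm in tool x, touch down again, and drag tool −x so the rail turns it flat.

Call:
carry_out([
  {"xyz":[0,0,0],"yaw":0,"jaw":-1},
  {"xyz":[0,0,0],"yaw":0,"jaw":-1},
  {"xyz":[0,0,-0.006],"yaw":0,"jaw":-1},
  {"xyz":[0.004,0,-0.006],"yaw":0,"jaw":-1},
  {"xyz":[0.004,0,0.003],"yaw":0,"jaw":-1},
  {"xyz":[0,0,0.003],"yaw":0,"jaw":-1},
  {"xyz":[0,0,0.003],"yaw":0,"jaw":-1},
  {"xyz":[0,0,0.003],"yaw":0,"jaw":-1},
  {"xyz":[0,0,0],"yaw":0,"jaw":-1},
], grip_force=30)

```text
time: 11.87
tcp_pos: [0.5823, 0.0097, 0.1903]
ee_rot: [-2.442, -1.976, 0.001]
wrist_force: [-3.4, -1.1, 3.5]
grip_width: 0.0457
```

```bash
python3 go.py
```

```text
t 11.87 tcp [0.5823 0.0097 0.1903] jaw dir deg -12.03 z [-1.e-03 -2.e-04 -1.e+00] w 0.0457 F [-3.4 -1.1  3.5] j [ 0.42  0.34 -0.62  1.73  0.21  1.14 -0.47]
tool torque [ 0.769 -0.215 -0.023]
```

Call:
carry_out([
  {"xyz":[0,0,0],"yaw":0,"jaw":-1},
  {"xyz":[-0.003,0,0],"yaw":0,"jaw":-1},
  {"xyz":[-0.003,0,0],"yaw":0,"jaw":-1},
  {"xyz":[-0.003,0,0],"yaw":0,"jaw":-1},
  {"xyz":[-0.003,0,0.0005],"yaw":0,"jaw":-1},
  {"xyz":[-0.003,0,0.0005],"yaw":0,"jaw":-1},
  {"xyz":[0,0,0],"yaw":0,"jaw":-1},
], grip_force=7)

```text
time: 12.45
tcp_pos: [0.5793, -0.0061, 0.189]
ee_rot: [2.443, 1.975, -0.001]
wrist_force: [-0.1, -0.0, -3.5]
grip_width: 0.0461
```

```bash
python3 go.py; python3 tilt.py "[.5793,-0.006,.138]" -12.2 pics/t4.png
```

```text
t 12.45 tcp [ 0.5793 -0.0061  0.189 ] jaw dir deg -12.1 z [-4.e-04 -4.e-04 -1.e+00] w 0.0461 F [-0.1 -0.  -3.5] j [ 0.45  0.33 -0.62  1.74  0.21  1.14 -0.44]
tool torque [-0.128 -0.03   0.014]
```

View pics/t4.png

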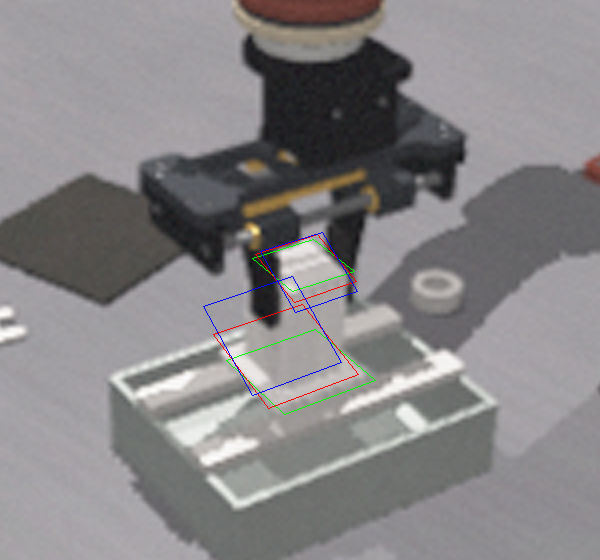

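The pot now hangs free just above the rails and looks nearly upright, with its body edges close to vertical at columns ~278 and 345. I've used 11 picture views, so I'll work from numbers from here. Next I'll lower it under a light grip to seat it flat.

Call:
carry_out([
  {"xyz":[0,0,0.002],"yaw":0,"jaw":-1},
  {"xyz":[0,0,0.002],"yaw":0,"jaw":-1},
  {"xyz":[0,0,0.001],"yaw":0,"jaw":-1},
  {"xyz":[0,0,0],"yaw":0,"jaw":-1},
], grip_force=6)

```text
time: 12.83
tcp_pos: [0.5794, -0.0055, 0.1848]
ee_rot: [2.442, 1.975, -0.001]
wrist_force: [-3.1, -2.9, 4.7]
grip_width: 0.0459
```

```bash
python3 go.py
```

```text
t 12.83 tcp [ 0.5794 -0.0055  0.1848] jaw dir deg -12.05 z [ 0.     -0.0011 -1.    ] w 0.0459 F [-3.1 -2.9  4.7] j [ 0.45  0.34 -0.62  1.75  0.21  1.13 -0.44]
tool torque [ 0.649 -0.706  0.028]
```

Call:
carry_out([
  {"xyz":[0,0,0.002],"yaw":0,"jaw":-1},
  {"xyz":[0,0,0.001],"yaw":0,"jaw":-1},
  {"xyz":[0,0,0],"yaw":0,"jaw":-1},
])

```text
time: 13.08
tcp_pos: [0.5795, -0.0048, 0.182]
ee_rot: [2.442, 1.976, 0.0]
wrist_force: [-3.6, -0.2, 5.8]
grip_width: 0.0459
```

```bash
python3 go.py
```

```text
t 13.08 tcp [ 0.5795 -0.0048  0.182 ] jaw dir deg -12.02 z [ 3.e-04 -3.e-04 -1.e+00] w 0.0459 F [-3.6 -0.2  5.8] j [ 0.45  0.34 -0.62  1.75  0.22  1.12 -0.45]
tool torque [ 0.737 -0.277  0.037]
```

Call:
carry_out([
  {"xyz":[0,0,0.002],"yaw":0,"jaw":-1},
  {"xyz":[0,0,0.001],"yaw":0,"jaw":-1},
  {"xyz":[0,0,0],"yaw":0,"jaw":-1},
])

```text
time: 13.33
tcp_pos: [0.5796, -0.0044, 0.179]
ee_rot: [2.441, 1.977, 0.001]
wrist_force: [-2.9, 0.9, 5.4]
grip_width: 0.0459
```

```bash
python3 go.py
```

```text
t 13.33 tcp [ 0.5796 -0.0044  0.179 ] jaw dir deg -12.01 z [ 5.e-04  1.e-04 -1.e+00] w 0.0459 F [-2.9  0.9  5.4] j [ 0.44  0.34 -0.61  1.75  0.22  1.12 -0.45]
tool torque [ 0.738 -0.088  0.006]
```

The moment about the jaw axis is now close to zero, so the flange is flat on both rails. I'll open slightly to relieve the stress, then regrip firmly a bit lower.

Call:
carry_out([
  {"xyz":[0,0,0],"yaw":0,"jaw":0.2},
  {"xyz":[0,0,0],"yaw":0,"jaw":0.2},
  {"xyz":[0,0,0],"yaw":0,"jaw":0.2},
  {"xyz":[0,0,0.002],"yaw":0,"jaw":0.2},
  {"xyz":[0,0,0],"yaw":0,"jaw":0.2},
])

```text
time: 13.75
tcp_pos: [0.5794, -0.005, 0.1759]
ee_rot: [-2.442, -1.976, 0.0]
wrist_force: [-0.1, -0.1, 0.1]
grip_width: 0.0524
```

```bash
python3 go.py; cat > tv.py <<'E'
# where is the pot: outline test in scene and top, body edges vs. upright model
import sys,cv2
from cell import viewer
from h import *
import numpy as np
o=[]
g=np.array(eval(sys.argv[1]));a=np.radians(float(sys.argv[2]))
y=np.array([np.cos(a),np.sin(a),0]);x=np.array([-np.sin(a),np.cos(a),0])
for n in["scene","top"]:
    f=viewer.grab_frame(n);b=cv2.resize(f["frame"],None,fx=5,fy=5,interpolation=cv2.INTER_CUBIC)[:,:,::-1].copy()
    for dz,h in[(0,35),(.08,23)]:
        P=[g+[0,0,dz]+(y*s*h+x*q*h)/1000 for s,q in[(1,1),(1,-1),(-1,-1),(-1,1)]]
        cv2.polylines(b,[np.round((proj(f,P)+.5)*5).astype(int)],True,(0,0,255),1)
    u,v=(proj(f,g+[0,0,.04])[0]*5).astype(int);u0=max(0,u-200);v0=max(0,v-250);o.append(b[v0:v0+500,u0:u0+400])
cv2.imwrite(sys.argv[3],np.hstack(o))
E
python3 tv.py "[.5796,-.0044,.065]" -12 pics/v.png
```

```text
t 13.75 tcp [ 0.5794 -0.005   0.1759] jaw dir deg -12.03 z [-3.e-04  1.e-04 -1.e+00] w 0.0524 F [-0.1 -0.1  0.1] j [ 0.44  0.35 -0.61  1.75  0.22  1.11 -0.45]
tool torque [-0.044 -0.006  0.024]
```

View pics/v.png

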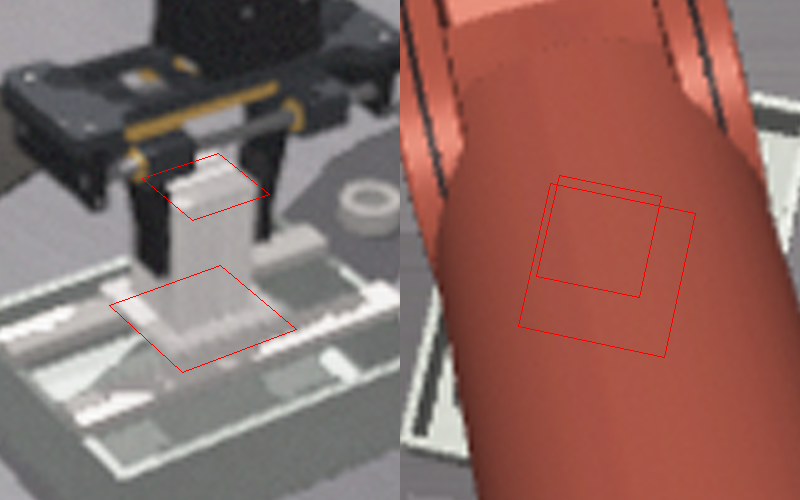

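The pot stands upright and flush on both rails. That was the last picture I can view, so I'll track the boss by the weight felt at the wrist (3.7 N full, about 2.2 N empty) and by image masks. Now I'll regrip firmly and knock.

Call:
carry_out([
  {"xyz":[0,0,0],"yaw":0,"jaw":-1},
  {"xyz":[0,0,0],"yaw":0,"jaw":-1},
  {"xyz":[0,0,0],"yaw":0,"jaw":-1},
  {"xyz":[0,0,0],"yaw":0,"jaw":-1},
  {"xyz":[0,0,-0.01],"yaw":0,"jaw":-1},
  {"xyz":[0,0,-0.015],"yaw":0,"jaw":-1},
  {"xyz":[0,0,-0.005],"yaw":0,"jaw":-1},
  {"xyz":[0,0,0],"yaw":0,"jaw":-1},
  {"xyz":[0,0,0],"yaw":0,"jaw":-1},
], grip_force=55)

```text
time: 14.6
tcp_pos: [0.5794, -0.0051, 0.2063]
ee_rot: [2.442, 1.976, 0.0]
wrist_force: [-0.4, 0.4, -4.2]
grip_width: 0.0455
```

```bash
python3 go.py
```

```text
t 14.6 tcp [ 0.5794 -0.0051  0.2063] jaw dir deg -12.04 z [ 3.e-04 -2.e-04 -1.e+00] w 0.0455 F [-0.4  0.4 -4.2] j [ 0.45  0.32 -0.62  1.72  0.2   1.17 -0.43]
tool torque [-0.042 -0.     0.008]
```

Call:
carry_out([
  {"xyz":[0,0,0.013],"yaw":0,"jaw":-1},
  {"xyz":[0,0,0.013],"yaw":0,"jaw":-1},
  {"xyz":[0,0,0.007],"yaw":0,"jaw":-1},
  {"xyz":[0,0,-0.003],"yaw":0,"jaw":-1},
])

```text
time: 14.93
tcp_pos: [0.579, -0.0047, 0.1755]
ee_rot: [-2.441, -1.976, 0.002]
wrist_force: [-0.5, 0.5, -4.4]
grip_width: 0.0457
```

```bash
python3 go.py
```

```text
t 14.93 tcp [ 0.579  -0.0047  0.1755] jaw dir deg -12.01 z [-1.4e-03 -3.0e-04 -1.0e+00] w 0.0457 F [-0.5  0.5 -4.4] j [ 0.44  0.35 -0.61  1.75  0.22  1.11 -0.45]
tool torque [-0.113  0.038  0.001]
```

Call:
carry_out([
  {"xyz":[0,0,-0.015],"yaw":0,"jaw":-1},
  {"xyz":[0,0,-0.015],"yaw":0,"jaw":-1},
  {"xyz":[0,0,0],"yaw":0,"jaw":-1},
  {"xyz":[0,0,0],"yaw":0,"jaw":-1},
])

```text
time: 15.27
tcp_pos: [0.5793, -0.005, 0.205]
ee_rot: [-2.442, -1.976, 0.001]
wrist_force: [-0.0, 0.2, -4.0]
grip_width: 0.0459
```

```bash
python3 go.py
```

```text
t 15.27 tcp [ 0.5793 -0.005   0.205 ] jaw dir deg -12.04 z [-5.e-04  1.e-04 -1.e+00] w 0.0459 F [-0.   0.2 -4. ] j [ 0.45  0.32 -0.62  1.72  0.2   1.16 -0.43]
tool torque [-0.067 -0.061 -0.026]
```

Call:
carry_out([
  {"xyz":[0,0,0.014],"yaw":0,"jaw":-1},
  {"xyz":[0,0,0.014],"yaw":0,"jaw":-1},
  {"xyz":[0,0,0.012],"yaw":0,"jaw":-1},
])

```text
time: 15.52
tcp_pos: [0.5793, -0.0043, 0.1679]
ee_rot: [-2.442, -1.976, 0.001]
wrist_force: [-31.6, 2.1, 78.2]
grip_width: 0.0455
```

```bash
python3 go.py
```

```text
t 15.52 tcp [ 0.5793 -0.0043  0.1679] jaw dir deg -12.04 z [-7.e-04 -5.e-04 -1.e+00] w 0.0455 F [-31.6   2.1  78.2] j [ 0.44  0.35 -0.61  1.76  0.23  1.1  -0.46]
tool torque [ 7.267 -1.17  -0.   ]
```

Call:
carry_out([
  {"xyz":[0,0,-0.015],"yaw":0,"jaw":-1},
  {"xyz":[0,0,-0.015],"yaw":0,"jaw":-1},
  {"xyz":[0,0,-0.01],"yaw":0,"jaw":-1},
  {"xyz":[0,0,0],"yaw":0,"jaw":-1},
  {"xyz":[0,0,0],"yaw":0,"jaw":-1},
])

```text
time: 15.93
tcp_pos: [0.5793, -0.0051, 0.2054]
ee_rot: [-2.442, -1.976, 0.0]
wrist_force: [0.4, -0.7, -4.2]
grip_width: 0.0459
```

```bash
python3 go.py
```

```text
t 15.93 tcp [ 0.5793 -0.0051  0.2054] jaw dir deg -12.04 z [-4.e-04  0.e+00 -1.e+00] w 0.0459 F [ 0.4 -0.7 -4.2] j [ 0.45  0.32 -0.62  1.72  0.2   1.17 -0.43]
tool torque [-0.072 -0.013 -0.001]
```

That knock was firm (78 N) and the fingers slid about 8 mm down the pot. I'll continue with less overrun.

Call:
carry_out([
  {"xyz":[0,0,0.014],"yaw":0,"jaw":-1},
  {"xyz":[0,0,0.014],"yaw":0,"jaw":-1},
  {"xyz":[0,0,0.014],"yaw":0,"jaw":-1},
], grip_force=60)

```text
time: 16.18
tcp_pos: [0.5791, -0.0048, 0.164]
ee_rot: [-2.442, -1.976, 0.001]
wrist_force: [-31.0, 2.3, 84.1]
grip_width: 0.0452
```

Call:
carry_out([
  {"xyz":[0,0,-0.014],"yaw":0,"jaw":-1},
  {"xyz":[0,0,-0.014],"yaw":0,"jaw":-1},
  {"xyz":[0,0,-0.014],"yaw":0,"jaw":-1},
  {"xyz":[0,0,0],"yaw":0,"jaw":-1},
  {"xyz":[0,0,0],"yaw":0,"jaw":-1},
])

```text
time: 16.6
tcp_pos: [0.5793, -0.0051, 0.2053]
ee_rot: [-2.442, -1.976, 0.0]
wrist_force: [0.0, 0.3, -4.3]
grip_width: 0.0454
```

Call:
carry_out([
  {"xyz":[0,0,0.014],"yaw":0,"jaw":-1},
  {"xyz":[0,0,0.014],"yaw":0,"jaw":-1},
  {"xyz":[0,0,0.014],"yaw":0,"jaw":-1},
])

```text
time: 16.85
tcp_pos: [0.5787, -0.0051, 0.1623]
ee_rot: [-2.441, -1.975, 0.002]
wrist_force: [-16.5, 13.5, 60.3]
grip_width: 0.0456
```

Call:
carry_out([
  {"xyz":[0,0,-0.014],"yaw":0,"jaw":-1},
  {"xyz":[0,0,-0.014],"yaw":0,"jaw":-1},
  {"xyz":[0,0,-0.014],"yaw":0,"jaw":-1},
  {"xyz":[0,0,0],"yaw":0,"jaw":-1},
  {"xyz":[0,0,0],"yaw":0,"jaw":-1},
])

```text
time: 17.27
tcp_pos: [0.5793, -0.0051, 0.2053]
ee_rot: [-2.442, -1.976, 0.0]
wrist_force: [-0.2, -0.1, -3.3]
grip_width: 0.0462
```

Call:
carry_out([
  {"xyz":[0,0,0.014],"yaw":0,"jaw":-1},
  {"xyz":[0,0,0.014],"yaw":0,"jaw":-1},
  {"xyz":[0,0,0.014],"yaw":0,"jaw":-1},
  {"xyz":[0,0,0],"yaw":0,"jaw":-1},
])

```text
time: 17.6
tcp_pos: [0.5785, -0.0049, 0.1611]
ee_rot: [-2.44, -1.975, 0.003]
wrist_force: [-0.2, -0.5, -2.7]
grip_width: 0.0457
```

Call:
carry_out([
  {"xyz":[0,0,-0.014],"yaw":0,"jaw":-1},
  {"xyz":[0,0,-0.014],"yaw":0,"jaw":-1},
  {"xyz":[0,0,-0.014],"yaw":0,"jaw":-1},
  {"xyz":[0,0,0],"yaw":0,"jaw":-1},
  {"xyz":[0,0,0],"yaw":0,"jaw":-1},
])

```text
time: 18.02
tcp_pos: [0.5793, -0.0052, 0.2054]
ee_rot: [-2.442, -1.976, 0.0]
wrist_force: [0.4, 0.6, -2.8]
grip_width: 0.0457
```

```bash
cat > wt.py <<'E'
from cell import telemetry,viewer
import numpy as np
L=[]
for i in range(6): viewer.grab_frame("scene"); L.append(telemetry.observe()["wrist_force"][2])
print("Fz",np.mean(L).round(2),np.round(L,1))
E
python3 wt.py; python3 go.py
```

```text
Fz -2.38 [-2.3 -2.2 -2.1 -2.3 -3.5 -1.9]
t 18.32 tcp [ 0.5791 -0.0051  0.2054] jaw dir deg -12.04 z [-1.3e-03  2.0e-04 -1.0e+00] w 0.0456 F [ 0.7  0.4 -1.9] j [ 0.45  0.32 -0.62  1.72  0.2   1.17 -0.43]
tool torque [-0.092  0.071  0.002]
```

The weight has dropped to about 2.4 N, so the boss has fallen out. Next I'll carry the empty pot to the pad.

Call:
carry_out([
  {"xyz":[0,0,-0.01],"yaw":0,"jaw":-1},
  {"xyz":[-0.01,0,-0.01],"yaw":0,"jaw":-1},
  {"xyz":[-0.02,-0.001,0],"yaw":0,"jaw":-1},
  {"xyz":[-0.025,-0.002,0],"yaw":0,"jaw":-1},
  {"xyz":[-0.025,-0.002,0],"yaw":0,"jaw":-1},
  {"xyz":[-0.025,-0.002,0],"yaw":0,"jaw":-1},
  {"xyz":[-0.025,-0.002,0],"yaw":0,"jaw":-1},
  {"xyz":[-0.025,-0.001,0],"yaw":0,"jaw":-1},
  {"xyz":[-0.025,-0.001,0],"yaw":0,"jaw":-1},
  {"xyz":[-0.025,-0.001,0],"yaw":0,"jaw":-1},
  {"xyz":[-0.025,-0.001,0],"yaw":0,"jaw":-1},
  {"xyz":[-0.025,-0.001,0],"yaw":0,"jaw":-1},
])

```text
time: 19.32
tcp_pos: [0.512, -0.2535, 0.2277]
ee_rot: [2.441, 1.975, 0.001]
wrist_force: [-1.3, -0.1, -3.0]
grip_width: 0.0454
```

Call:
carry_out([
  {"xyz":[-0.025,-0.001,0],"yaw":0,"jaw":-1},
  {"xyz":[-0.025,-0.001,0],"yaw":0,"jaw":-1},
  {"xyz":[-0.018,-0.001,0],"yaw":0,"jaw":-1},
  {"xyz":[-0.008,0,0],"yaw":0,"jaw":-1},
  {"xyz":[0,0,0],"yaw":0,"jaw":-1},
  {"xyz":[0,0,0],"yaw":0,"jaw":-1},
])

```text
time: 19.82
tcp_pos: [0.4941, -0.3247, 0.2268]
ee_rot: [2.442, 1.976, 0.001]
wrist_force: [0.6, 0.8, -2.0]
grip_width: 0.0458
```

```bash
python3 wt.py; python3 go.py "[.493,-.325,.106]"; python3 - <<'E'
from h import *
from cell import viewer
f=viewer.grab_frame("top");a=np.load("top0.npz")["frame"].astype(int);im=f["frame"]
b=cv2.absdiff(im,a.astype(np.uint8)).max(2);m=np.zeros(b.shape,np.uint8);m[130:225,195:280]=(b[130:225,195:280]>25)*255
n,l,st,c=cv2.connectedComponentsWithStats(m)
for i in range(1,n):
    if st[i,4]>15: print(st[i],c[i].round(1),cast(f,c[i],.018)[0].round(3),im[l==i].mean(0).round(),a[l==i].mean(0).round())
np.savez("after.npz",**f); s=viewer.grab_frame("scene");np.savez("after_s.npz",**s)
# pot upright check: tall bright silhouettes, scene view
E
```

```text
Fz -2.26 [-2.1 -1.9 -2.3 -2.8 -2.5 -1.9]
t 20.12 tcp [ 0.4942 -0.3242  0.2264] jaw dir deg -11.94 z [ 1.e-04  1.e-04 -1.e+00] w 0.0452 F [ 0.8 -0.3 -1.9] j [ 0.88  0.29 -0.45  1.68  0.13  1.2   0.19]
to [ 0.493 -0.325  0.106] tool delta [-0.0011 -0.0011  0.1204]
tool torque [-0.1   -0.041 -0.04 ]
[235 174  11  13 106] [239.9 179.9] [ 0.576 -0.014  0.018] [224. 223. 221.] [206. 209. 201.]
```

The top-view difference shows a new bright 26 mm blob in the tray at (0.576, −0.014) between the rails, which is the boss. Now I'll lower the pot to the pad.

Call:
carry_out([
  {"xyz":[0,0,0.015],"yaw":0,"jaw":-1},
  {"xyz":[0,0,0.025],"yaw":0,"jaw":-1},
  {"xyz":[0,0,0.025],"yaw":0,"jaw":-1},
  {"xyz":[0,0,0.025],"yaw":0,"jaw":-1},
  {"xyz":[0,0,0.015],"yaw":0,"jaw":-1},
  {"xyz":[0,0,0.008],"yaw":0,"jaw":-1},
  {"xyz":[0,0,0.004],"yaw":0,"jaw":-1},
  {"xyz":[0,0,0],"yaw":0,"jaw":-1},
  {"xyz":[0,0,0],"yaw":0,"jaw":-1},
], grip_force=15)

```text
time: 20.97
tcp_pos: [0.4944, -0.3254, 0.1102]
ee_rot: [2.441, 1.976, 0.001]
wrist_force: [-0.5, 0.8, -1.8]
grip_width: 0.0461
```

Call:
carry_out([
  {"xyz":[0,0,0.002],"yaw":0,"jaw":-1},
  {"xyz":[0,0,0.002],"yaw":0,"jaw":-1},
  {"xyz":[0,0,0],"yaw":0,"jaw":-1},
])

```text
time: 21.22
tcp_pos: [0.4939, -0.3253, 0.1055]
ee_rot: [2.442, 1.976, 0.0]
wrist_force: [-0.5, 0.0, -2.2]
grip_width: 0.0463
```

Call:
carry_out([
  {"xyz":[0,0,0.001],"yaw":0,"jaw":-1},
  {"xyz":[0,0,0.001],"yaw":0,"jaw":-1},
  {"xyz":[0,0,0],"yaw":0,"jaw":-1},
])

```text
time: 21.47
tcp_pos: [0.4938, -0.3252, 0.1031]
ee_rot: [-2.442, -1.976, 0.0]
wrist_force: [0.6, -0.3, -2.6]
grip_width: 0.0458
```

```bash
python3 wt.py; python3 go.py
```

```text
Fz -2.54 [-2.8 -2.2 -3.  -2.2 -2.1 -3. ]
t 21.77 tcp [ 0.4938 -0.3252  0.1033] jaw dir deg -12.04 z [ 0. -0. -1.] w 0.0458 F [ 0.1  0.8 -3. ] j [ 0.86  0.42 -0.42  1.79  0.2   0.97  0.14]
tool torque [-0.074  0.006 -0.026]
```

Still hanging, so I'll continue down with a lighter grip until contact.

Call:
carry_out([
  {"xyz":[0,0,0.001],"yaw":0,"jaw":-1},
  {"xyz":[0,0,0.001],"yaw":0,"jaw":-1},
  {"xyz":[0,0,0],"yaw":0,"jaw":-1},
], grip_force=8)

```text
time: 22.02
tcp_pos: [0.4939, -0.326, 0.1019]
ee_rot: [2.442, 1.975, -0.001]
wrist_force: [-0.7, -2.0, 2.7]
grip_width: 0.0461
```

Call:
carry_out([
  {"xyz":[0,0,0.001],"yaw":0,"jaw":-1},
  {"xyz":[0,0,0.001],"yaw":0,"jaw":-1},
  {"xyz":[0,0,0],"yaw":0,"jaw":-1},
])

```text
time: 22.27
tcp_pos: [0.4939, -0.3261, 0.1003]
ee_rot: [2.442, 1.975, -0.001]
wrist_force: [-3.6, -1.2, 8.9]
grip_width: 0.0457
```

Call:
carry_out([
  {"xyz":[0,0,0.001],"yaw":0,"jaw":-1},
  {"xyz":[0,0,0.001],"yaw":0,"jaw":-1},
  {"xyz":[0,0,0],"yaw":0,"jaw":-1},
])

```text
time: 22.52
tcp_pos: [0.4939, -0.3259, 0.0984]
ee_rot: [2.441, 1.975, -0.001]
wrist_force: [-3.4, -0.8, 8.5]
grip_width: 0.0463
```

```bash
python3 go.py
```

```text
t 22.52 tcp [ 0.4939 -0.3259  0.0984] jaw dir deg -12.06 z [ 4.0e-04 -1.4e-03 -1.0e+00] w 0.0463 F [-3.4 -0.8  8.5] j [ 0.85  0.43 -0.42  1.79  0.21  0.96  0.14]
tool torque [ 0.804 -0.252  0.003]
```

The pot made contact at 0.102 m, as predicted, and is seated. I'll release it and retract.

Call:
carry_out([
  {"xyz":[0,0,-0.001],"yaw":0,"jaw":-1},
  {"xyz":[0,0,0],"yaw":0,"jaw":0.2},
  {"xyz":[0,0,0],"yaw":0,"jaw":0.2},
  {"xyz":[0,0,0],"yaw":0,"jaw":1},
  {"xyz":[0,0,0],"yaw":0,"jaw":1},
  {"xyz":[0,0,0],"yaw":0,"jaw":1},
  {"xyz":[0,0,0],"yaw":0,"jaw":1},
  {"xyz":[0,0,-0.015],"yaw":0,"jaw":1},
  {"xyz":[0,0,-0.03],"yaw":0,"jaw":1},
  {"xyz":[0,0,-0.035],"yaw":0,"jaw":1},
  {"xyz":[0,0,-0.035],"yaw":0,"jaw":1},
  {"xyz":[0,0,-0.03],"yaw":0,"jaw":1},
])

```text
time: 23.52
tcp_pos: [0.494, -0.3251, 0.2456]
ee_rot: [2.441, 1.976, 0.001]
wrist_force: [1.2, -0.7, -0.1]
grip_width: 0.0867
```

Call:
carry_out([
  {"xyz":[-0.03,0,-0.01],"yaw":0,"jaw":1},
  {"xyz":[-0.035,0,0],"yaw":0,"jaw":1},
  {"xyz":[-0.035,0,0],"yaw":0,"jaw":1},
  {"xyz":[-0.035,0,0],"yaw":0,"jaw":1},
  {"xyz":[-0.035,0,0],"yaw":0,"jaw":1},
  {"xyz":[-0.035,0,0],"yaw":0,"jaw":1},
  {"xyz":[-0.035,0,0],"yaw":0,"jaw":1},
  {"xyz":[-0.03,0,0],"yaw":0,"jaw":1},
  {"xyz":[0,0,0],"yaw":0,"jaw":1},
])

```text
time: 24.27
tcp_pos: [0.4327, -0.5959, 0.2517]
ee_rot: [-2.449, -1.967, 0.006]
wrist_force: [-1.2, -0.9, -0.1]
grip_width: 0.0869
```

```bash
python3 go.py; python3 - <<'E'
from h import *
from cell import viewer
f=viewer.grab_frame("top");s=viewer.grab_frame("scene")
for nm,g,a0 in(("top",f,np.load("top0.npz")["frame"]),("scene",s,np.load("scene0.npz")["frame"])):
    im=g["frame"]
    m=np.zeros(im.shape[:2],np.uint8)
    u,v=proj(g,[.494,-.326,.05])[0].astype(int)
    m[v-40:v+40,u-40:u+40]=(im.min(2)>130)[v-40:v+40,u-40:u+40]*255
    n,l,st,c=cv2.connectedComponentsWithStats(m);i=1+np.argmax(st[1:,4]);q=(l==i).astype(np.uint8)
    print(nm,"pot blob",st[i])
    if nm=="top":
        print("flange z12",rect(g,q,.012))
        w=((im.min(2)>235)&(q>0)).astype(np.uint8); print("bright z86",rect(g,w,.086))
    # predicted bbox of an upright pot
    t=np.radians(-12);R=np.array([[np.cos(t),-np.sin(t)],[np.sin(t),np.cos(t)]])
    C=np.array([[1,1],[1,-1],[-1,-1],[-1,1]])
    P=np.vstack([np.c_[C*h/1000@R.T+[.494,-.326],[z]*4] for h,z in((35,.006),(35,.012),(23,.086))])
    p=proj(g,P);print("pred bbox",p.min(0).round(1),p.max(0).round(1), "blob",st[i,:2],st[i,:2]+st[i,2:4])
    d=cv2.absdiff(im,a0).max(2)
    for n_,(X,Y,r) in dict(nozzle=(191,270,9),collar=(263,268,11),slug=(165,112,9),wrench=(351,135,25),brush=(112,138,30)).items():
        if nm=="top": print(n_,"changed px",int((d[Y-r:Y+r,X-r:X+r]>60).sum()))
E
```

```text
t 24.27 tcp [ 0.4327 -0.5959  0.2517] jaw dir deg -12.47 z [-0.0032 -0.002  -1.    ] w 0.0869 F [-1.2 -0.9 -0.1] j [ 1.09  0.55 -0.32  1.25  0.17  1.36  0.56]
tool torque [-0.04  -0.11   0.033]
top pot blob [357 198  36  34 741]
flange z12 (array([ 492.7, -340.8]), array([77.4, 72.3]), 77.8)
bright z86 (array([ 492.4, -337.1]), array([45.1, 44.7]), 78.4)
pred bbox [351.2 196.6] [387.8 230.9] blob [357 198] [393 232]
nozzle changed px 0
collar changed px 0
slug changed px 0
wrench changed px 0
brush changed px 0
scene pot blob [ 168  140   80   56 3019]
pred bbox [194.8 141.7] [224.  175.8] blob [168 140] [248 196]
```

The pot's closed end measures 45 × 45 mm at the upright height and its centre is (492, −337) mm, 12 mm from the pad's middle. The bystanders haven't moved. I'll let the arm settle and hand in.

Call:
carry_out([
  {"xyz":[0,0,0],"yaw":0,"jaw":1},
  {"xyz":[0,0,0],"yaw":0,"jaw":1},
  {"xyz":[0,0,0],"yaw":0,"jaw":1},
  {"xyz":[0,0,0],"yaw":0,"jaw":1},
  {"xyz":[0,0,0],"yaw":0,"jaw":1},
])

```text
time: 24.78
tcp_pos: [0.4379, -0.5887, 0.2536]
ee_rot: [2.441, 1.977, 0.0]
wrist_force: [-0.4, -0.0, 1.0]
grip_width: 0.087
```

```bash
python3 -c "
from cell import job
print(job.sign_off())"
```

```text
the job is handed in; nothing more can be done
None
```

I handed the job in at about 25 s of the 45 s limit. By my last checks the boss is in the tray and the empty pot stands mouth-down on the pad; the sign-off gave no verdict.

**What I did:** I gripped the pot near its closed end, lifted it, and loosened the grip so it swung mouth-down. I squared it flat on the rails, regripped, and knocked until the boss fell. Then I set the pot on the pad, released it and moved the arm away.

**Last checks:**
- **Boss:** the wrist weight fell from about 3.7 N to 2.3 N, and a new 26 mm bright blob showed in the tray between the rails.
- **Pot:** its top measured 45 × 45 mm at the upright height, about 12 mm from the pad's middle (limit 40 mm). Contact with the pad came at the height I expected.
- **Bystanders:** no pixels changed at any of the five.

**What went less well:**
- Two knocks were harder than planned, with about 78 and 84 N at the wrist (limit 120 N), and the fingers slid down the pot.
- The pot's position from its flange was 4 mm off the one from its top. I put this down to perspective.
- The final check in the scene view was no use, because its mask took in more than the pot.
- I had used all 12 picture views, so I checked the final state only by measurement, not by eye.

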